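# Tighten the capsule filler's lock ring with the pin spanner

## Robot

A 6-joint arm with a two-finger parallel gripper is mounted at the origin on the work surface. World frame = base frame: x ahead of the robot, y to its left, z up, the work surface at z = 0. Lengths are in m, angles in degrees, forces in N, time in s.
With the tool pointing down it reaches from about 0.4 to 0.825 m from the base axis. Payload 7 kg.
Tool frame: the origin (TCP) lies between the finger pads; the fingertips stand 19 mm ahead of it and the grasp point (between the pads) is the TCP; x points along the fingers, y is the direction in which the jaws open and shut, and the axes are right-handed (so a half turn about x gives the same grasp; the last joint's range is limited). The gripper opens to 88 mm and grips with 3 to 60 N. Pads are 19 mm wide; open, the fingers measure 130 mm over their backs; the gripper's body (78 mm by 193 mm) begins 47 mm behind the grasp point.
Start: joints at [83.486, 20.546, 0.682, 0, -70.136, -16.507], TCP at [0.264, 0.621, 0.246] pointing down, gripper open.
Joint ranges: [-176.03, 176.03], [-82.01, 121.73], [-58.28, 71.71], [-173.87, 95.51], [-174.79, -0.11], [-173.66, 173.66]. Speed limits (degrees/s): [136.94, 136.94, 172.46, 180, 180, 180].

## Interface

Orientations are given as [roll, pitch, yaw] about the fixed x, y, z axes, in that order (R = Rz(yaw) Ry(pitch) Rx(roll)).
In Python, from plant import r gives the robot as it stands.
- The arm moves only by the tool send_rows, never from a script. Its argument "plan" is a list of rows, each a list of 2 entries, a list of its own where there are three numbers: the shift along the tool's x, y, z scaled (see below), then the turn, a rotation vector about the tool's x, y, z scaled (see below). A call has exactly 5 rows; each row is the pose to reach, as a shift and turn from the pose measured when the call began, along the tool's axes at that moment; what a row does not reach only later rows make up. The controller multiplies each number of a shift by 0.15 m and each number of a turn by pi/4 rad. A row lasts 1/10 s, in which the tool goes at most 50 mm and 8.59 degrees, less where a joint would pass 70% of its speed; a pose out of reach is approached as far as the arm can. A call with a number of a shift or a turn outside -1 to 1 is refused whole. A call with a gripper value outside its range is refused whole. "jaw" is the opening, from -1 (shut) to 1 (fully open), so that 0 is half open, set as the call begins (left out, the last holds). The fingers move at their own pace and stop on an object; "force" is the grip in N (left out, the last holds). Time passes only in rows, so rows that repeat a pose let the fingers close, or fill a call up. It gives the time, the measured TCP pose, the force and the opening at its end, in the units of the state.
- r.get_state(): the state, without advancing time (a new reading comes with each control period).
- r.capture(name): name is "scene" or "top" or "wrist"; returns a dict with "color" (420x560x3 uint8, red, green, blue), "range_z" (420x560 float32, m along the optical axis (not along the pixel's ray), 0 where there is no reading), "mtx" (3x3 intrinsics, pixels), "pose" (4x4, takes a point from camera to world coordinates). Camera axes: x right, y down, z forward; pixel columns grow to the right and rows downward; lengths in m; the calibration is good to about 2 mm. The wrist camera is an equidistant fisheye: a pixel r from the principal point sees the ray r / f radians off the axis. A picture is of the moment at which its call begins.
- r.close_job(): hands the job in, once; it reports no verdict.
Trained networks look in a picture, given as the dict that the camera call returned (one of the last four; its "shot" number tells which), for a name from the list of things; names that differ only in an ending like _2 or _b are one class to them, and where a whole thing is asked for, a point or a joint stands for the part that bears it (a point fixed in the world has none). Each returns a list of dicts, best first, with "score" (0 to 1); they miss things now and then, are a little off and sometimes report something else, mostly with a low value. They report only what shows in the picture. A call takes as long as a camera call.
- r.find_in(picture, target): "uv" ([column, row] in pixels, amid what is visible of it).
- r.trace(picture, target): "mask" (420x560 bool, what is visible of it) and "uv" ([column, row] in pixels, amid what is visible of it).
The state is a dict: "time_s": time; "joints": joint angles; "qd": joint speeds; "joint_torque": joint torques, N m; "tcp_pos": TCP position; "eef_rot": TCP orientation; "contact_force": force on the tool from outside, world axes, zero at the start; "moment": the same for the moment, N m; "gripper_width": finger opening in m.
Only numpy, scipy, OpenCV 4.12 (cv2) and the standard library are available. Lean on these libraries where they do the work, as an engineer would, in place of code of your own. Each camera call takes 0.05 s, during which the arm holds its last target. There are 200 camera calls.

## Task

Take the orange pin spanner from its stand, seat both of its prongs fully home in the two holes of the capsule filler's lock ring, and with it turn the ring clockwise until it comes up snug against its stop, without forcing it: press and turn gently throughout. Then put the orange spanner back upright in its own stand and let go. Do not touch the ring or the filler with the gripper, and leave everything else where it is.

Things in the scene. Friction and masses are not known exactly. Their poses are not given: they have to be found in the camera images.
- filler: Capsule filler: fixed stainless box 150 (x) x 170 (y) x 68 high, black round bezel to 72, lock ring centred on top: a round aluminium collar, diameter 90, from 72 to 92 above the table. Origin: centre of the box's underside, on the table. When the ring is home, the red mark on its face meets the white mark on the bezel.
- ring_centre (a point): Centre of the ring's flat upper face, 92 above the table; fixed to the filler (axes as the filler's, does not turn). Two round blind holes (dark floors) lie 27 from it on opposite sides: diameter 9.5, depth 12; a prong has 1.2 mm play all round. World angle of the line through the holes: filler yaw + 1.2 - joint lock_ring, but only to within 0.3 rad: it must be seen or felt.
- lock_ring (a joint): Ring angle in rad, growing clockwise seen from above; starts between 0 and 0.35, solid stop (home) at 1.2. The ring stays where it is left; turning it takes a steady 0.25 Nm, rising abruptly at the stop, so that a prong pressed lightly on its face and slid round over it (under about 8 N) does not turn it.
- spanner: Pin spanner, orange handle, 0.22 kg. Origin midway between its prong ends, z up, x along the line of prongs. Two prongs, diameter 7, 10 long, point down at x = +-27, nearly blunt. Crossbar 72 (x) x 18 (y), z = 10 to 22. Handle: paddle 32 (x) x 14 (y), z = 22 to 84, to be pinched from above across its 14 mm (along y). Half-turn symmetric. Starts upright in its stand with some mm of play.
- spanner_seat (a point): On the spanner's axis at the underside of the crossbar, 10 above the prong ends (spanner x, y, z axes). Meets ring_centre when the prongs are fully home; stands 10 above it while the prongs rest on the ring's face.
- stand: The orange spanner's own stand: fixed grey block 96 (x) x 46 (y) x 30 high. Origin: centre of its underside, on the table. Two square wells 13 x 13, 16 deep, at x = +-27, open upward: the spanner stands with its prongs in them, crossbar on the block's top (spanner origin 20 above the table), 3 mm play all round.
- capsule_plate: Black capsule-loading plate 160 x 140 x 18, loose bystander.
- weigh_dish: Flat white weighing dish, diameter 84, 10 high, loose bystander.
- scraper: Flat red plastic scraper card 90 x 70 x 6, loose bystander.
- jar: Clear jar with green lid, diameter 80, 110 high, loose bystander.
- pill_bottle: Small amber bottle with white cap, diameter 48, 75 high, loose bystander.
- spare_ring: Spare plain brass ring without holes, outer diameter 90, 18 high, loose bystander.
- small_spanner: A second, smaller pin spanner with a blue handle in its own grey stand; its prongs are only 34 apart and do NOT fit the lock ring. Leave alone. Origin between its prong ends; 84 tall; upright, its handle top is 94 above the table.

How it is judged:
By the outcome, as a careful person would: the job done as asked, in the order asked, and still so for the second after the job is handed in, with the robot touching nothing.
It also fails if it takes over 72 s, if anything falls off the work surface, if the arm or the gripper's body presses on something with over 40 N, if the wrist force passes 120 N, or if a joint passes its speed limit or range.

## Working session

There is one attempt and no reset: what is moved stays moved. The work goes in short steps, Python scripts to look and compute and a tool call to move; the robot and the scene stay as the last step left them, time stands still between calls to the robot, and variables do not carry over. Pictures are saved under pics/ and viewed, about 8 in all and at most 12, crops included, and the job is handed in when it is done.

Besides the shell and the picture viewer there is one more tool, called after "Request:" in YAML: its name, and indented under it one key for each argument. send_rows: Moves the arm, as the interface text tells. Its arguments: {"type":"object","properties":{"plan":{"type":"array"},"jaw":{"type":"number"},"force":{"type":"number"}},"required":["plan"]}

```bash
mkdir -p pics; ls
cat > h.py <<'E'
import numpy as np, cv2
from plant import r
from scipy.spatial.transform import Rotation as R
def world(p,uv,z=None):
    K=p["mtx"];T=p["pose"];u,v=np.atleast_2d(uv).astype(float).T
    d=np.stack([(u-K[0,2])/K[0,0],(v-K[1,2])/K[1,1],np.ones_like(u)],1)
    if z is None:
        d=d*p["range_z"][v.round().astype(int),u.round().astype(int)][:,None]
    else:
        w=d@T[:3,:3].T; d=d*((z-T[2,3])/w[:,2])[:,None]
    return d@T[:3,:3].T+T[:3,3]
def save(p,n,crop=None,k=1):
    c=p["color"][:,:,::-1]
    if crop: x0,x1,y0,y1=crop; c=c[y0:y1,x0:x1]
    cv2.imwrite("pics/"+n,cv2.resize(c,None,fx=k,fy=k,interpolation=cv2.INTER_CUBIC))
E
python3 - <<'E'
from h import *
s=r.get_state();print(s["tcp_pos"],s["eef_rot"],s["gripper_width"],s["contact_force"])
t=r.capture("top");sc=r.capture("scene")
save(t,"top.png",k=1.4);save(sc,"scene.png",k=1.4)
for nm in ["filler","spanner","stand","small_spanner","lock_ring"]:
  for p in (t,sc):
    o=r.trace(p,nm)
    for q in o[:2]:
      vs=np.argwhere(q["mask"])[:,::-1]; P=world(p,vs)
      print(nm,p["shot"],round(q["score"],2),np.round(q["uv"]),len(vs),np.median(P,0).round(4),np.percentile(P,98,axis=0).round(3),np.percentile(P,2,axis=0).round(3))
print(t["pose"].round(3),t["mtx"].round(1))
E
```

```text
pics
[0.26381044 0.62079839 0.24462256] [  96.18932003   89.90233523 -106.83763071] 0.087546702833731 [ 0.74198712 -0.83842273 -0.03734441]
filler 1 0.81 [249. 215.] 2572 [0.4846 0.1119 0.0685] [0.559 0.193 0.095] [0.412 0.031 0.059]
filler 2 0.87 [282. 185.] 3392 [0.4995 0.0823 0.0682] [0.567 0.188 0.094] [0.417 0.021 0.009]
spanner 1 0.74 [342. 177.] 148 [ 0.6093 -0.1741  0.0542] [ 0.645 -0.166  0.105] [ 0.58  -0.186  0.033]
spanner 1 0.59 [328. 230.] 106 [ 0.4312 -0.1259  0.08  ] [ 0.454 -0.113  0.107] [ 0.412 -0.142  0.034]
spanner 2 0.78 [274. 290.] 317 [ 0.6164 -0.1854  0.0517] [ 0.647 -0.171  0.106] [ 0.58  -0.193  0.033]
spanner 2 0.27 [205. 338.] 1296 [ 0.5446 -0.366   0.1092] [ 0.573 -0.329  0.114] [ 0.504 -0.399  0.015]
stand 1 0.65 [333. 179.] 303 [ 0.5999 -0.1637  0.0282] [ 0.657 -0.149  0.039] [ 0.562 -0.2   -0.002]
stand 1 0.53 [381. 166.] 566 [ 0.658  -0.3262  0.0043] [ 0.704 -0.286  0.01 ] [ 0.612 -0.365 -0.002]
stand 2 0.92 [273. 296.] 537 [ 0.6235 -0.1937  0.0297] [ 0.662 -0.155  0.036] [ 0.567 -0.207  0.003]
stand 2 0.59 [260. 362.] 1203 [ 0.6627 -0.3334  0.0068] [ 0.707 -0.293  0.011] [ 0.615 -0.373  0.003]
small_spanner 1 0.57 [328. 231.] 89 [ 0.434  -0.1257  0.0821] [ 0.454 -0.113  0.106] [ 0.413 -0.142  0.037]
small_spanner 1 0.55 [397. 269.] 2136 [ 0.3275 -0.3701  0.0164] [ 0.411 -0.292  0.022] [ 0.247 -0.448  0.008]
small_spanner 2 0.7 [219. 240.] 292 [ 0.4385 -0.1367  0.0672] [ 0.458 -0.119  0.107] [ 0.413 -0.15   0.03 ]
lock_ring 1 0.71 [247. 210.] 676 [0.4877 0.1118 0.0912] [0.53  0.152 0.096] [0.447 0.071 0.073]
lock_ring 2 0.69 [285. 174.] 802 [0.4927 0.1035 0.0917] [0.532 0.15  0.096] [0.45  0.065 0.073]
[[ 0.024 -0.997  0.078  0.414]
 [-0.999 -0.026 -0.023  0.029]
 [ 0.025 -0.078 -0.997  1.291]
 [ 0.     0.     0.     1.   ]] [[387.9   0.  285.5]
 [  0.  387.9 206.2]
 [  0.    0.    1. ]]
```

View pics/top.png

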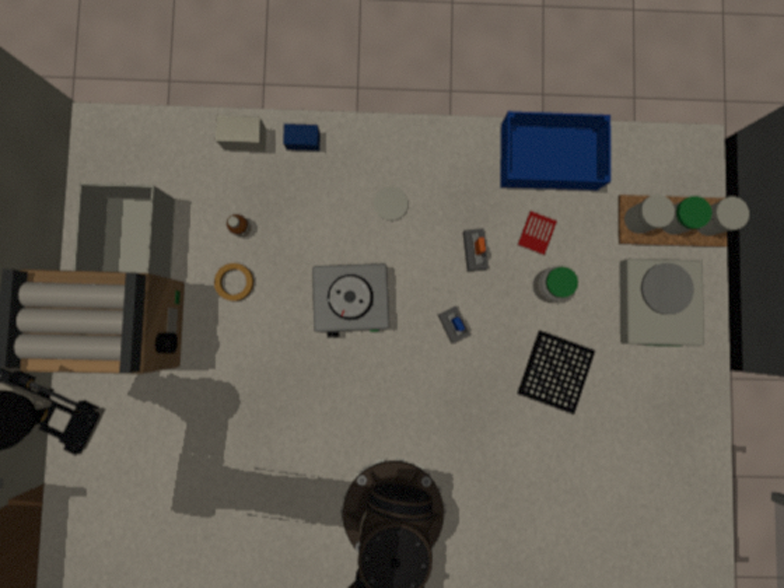

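View pics/scene.png

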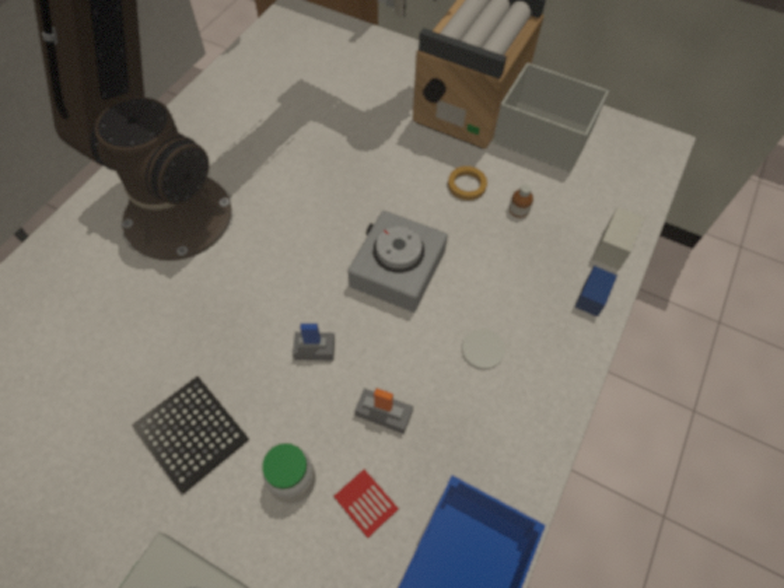

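The views show the filler at about (350,297) with its ring, the orange spanner in its stand at (480,245), and the blue one at (455,325), all in the top view. A wooden dispenser at (100,320) stands near the gripper, so I'll check the path height as well.

Run:
```python
from h import *
s=r.get_state();Rt=R.from_euler('xyz',s["eef_rot"],degrees=True)
print("tool axes\n",Rt.as_matrix().round(3))
t=r.capture("top");sc=r.capture("scene")
vv,uu=np.mgrid[0:420,0:560];uv=np.stack([uu.ravel(),vv.ravel()],1)
for p in (t,sc):
  W=world(p,uv);m=r.trace(p,"spanner")[0]["mask"].ravel()
  c=p["color"].reshape(-1,3).astype(int);org=(c[:,0]>c[:,2]+50)&(np.hypot(W[:,0]-.613,W[:,1]+.178)<.06)
  h=org&(W[:,2]>.095)
  (cx,cy),(a,b),ang=cv2.minAreaRect(W[h][:,:2].astype(np.float32)*1000);print("handle top",h.sum(),W[h].mean(0).round(4),cx,cy,a,b,ang)
  st=(np.hypot(W[:,0]-.613,W[:,1]+.178)<.08)&(W[:,2]>.02)&(W[:,2]<.045)
  print("stand",cv2.minAreaRect(W[st][:,:2].astype(np.float32)*1000),W[st].mean(0))
  f=(np.hypot(W[:,0]-.485,W[:,1]-.11)<.15)&(W[:,2]>.055)
  print("filler",cv2.minAreaRect(W[f][:,:2].astype(np.float32)*1000))
  rg=(np.hypot(W[:,0]-.488,W[:,1]-.11)<.07)&(W[:,2]>.083)
  print("ring",cv2.minEnclosingCircle(W[rg][:,:2].astype(np.float32)*1000),W[rg].mean(0))
  if p is t:
    for y in np.arange(-.2,.9,.1):
      print(round(y,1),[ (round(x,1), W[(abs(W[:,0]-x)<.05)&(abs(W[:,1]-y)<.05)][:,2].max().round(2)) for x in np.arange(.1,.8,.1) if ((abs(W[:,0]-x)<.05)&(abs(W[:,1]-y)<.05)).any()])
```

```text
tool axes
 [[ 0.    -0.391 -0.92 ]
 [ 0.    -0.92   0.391]
 [-1.    -0.     0.   ]]
handle top 48 [ 0.6101 -0.1765  0.1015] 610.07275390625 -177.2135772705078 30.943708419799805 13.549026489257812 9.78956127166748
stand ((611.1614990234375, -176.2059326171875), (96.80873107910156, 46.70326614379883), 7.2167582511901855) [ 0.60859936 -0.1728231   0.0309425 ]
filler ((482.80828857421875, 112.47598266601562), (160.80369567871094, 170.03207397460938), 3.951218843460083)
ring ((487.9186096191406, 112.53026580810547), 44.83675003051758) [0.48783169 0.11262079 0.09124285]
-0.2 [(np.float64(0.1), np.float64(0.01)), (np.float64(0.2), np.float64(0.01)), (np.float64(0.3), np.float64(0.01)), (np.float64(0.4), np.float64(0.03)), (np.float64(0.5), np.float64(0.01)), (np.float64(0.6), np.float64(0.11)), (np.float64(0.7), np.float64(0.03))]
-0.1 [(np.float64(0.1), np.float64(0.25)), (np.float64(0.2), np.float64(0.01)), (np.float64(0.3), np.float64(0.01)), (np.float64(0.4), np.float64(0.11)), (np.float64(0.5), np.float64(0.05)), (np.float64(0.6), np.float64(0.03)), (np.float64(0.7), np.float64(0.02))
[... 2167 characters left out ...]
.2), np.float64(0.01)), (np.float64(0.3), np.float64(0.01)), (np.float64(0.4), np.float64(0.26)), (np.float64(0.5), np.float64(0.26)), (np.float64(0.6), np.float64(0.01)), (np.float64(0.7), np.float64(0.01))]
handle top 82 [ 0.6136 -0.1825  0.1032] 613.1709594726562 -181.78817749023438 30.15337371826172 13.699333190917969 9.541232109069824
stand ((613.1333618164062, -180.18386840820312), (96.01055145263672, 47.954036712646484), 6.583807945251465) [ 0.61642124 -0.18480522  0.0327799 ]
filler ((489.6961669921875, 107.92874145507812), (151.31922912597656, 170.92662048339844), 4.5201921463012695)
ring ((489.1907653808594, 108.78507232666016), 46.64554977416992) [0.49083295 0.10611691 0.09169492]
```

```bash
cat >> h.py <<'E'
def plan(targets,start=None):
    """targets: (x,y,z,yaw_of_tool_y deg), tool straight down; prints shift and turn (scaled) for each call"""
    s=r.get_state();p=s["tcp_pos"];M=R.from_euler('xyz',s["eef_rot"],degrees=True)
    print("now",np.round(p,4),"yaw",np.degrees(np.arctan2(M.as_matrix()[1,1],M.as_matrix()[0,1])).round(2),"F",np.round(s["contact_force"],1),"M",np.round(s["moment"],2),"w",round(s["gripper_width"],4),"t",round(s["time_s"],2),"q",np.round(s["joints"],1))
    for x,y,z,a in targets:
        a=np.radians(a);yv=np.array([np.cos(a),np.sin(a),0]);xv=np.array([0,0,-1.])
        N=R.from_matrix(np.stack([xv,yv,np.cross(xv,yv)],1))
        q=np.array([x,y,z]);print("shift",(M.inv().apply(q-p)/.15).round(3).tolist(),"turn",((M.inv()*N).as_rotvec()/(np.pi/4)).round(3).tolist())
        p,M=q,N
E
python3 - <<'E'
from h import *
plan([(.26,.52,.33,-113),(.3,.40,.33,-143),(.37,.27,.33,-173),(.45,.15,.33,-203),(.53,.03,.30,-233),(.59,-.09,.28,-250),(.611,-.18,.26,-262)])
E
```

```text
now [0.264  0.6213 0.2456] yaw -113.02 F [0.2 0.1 0.1] M [-0.01 -0.01 -0.01] w 0.0877 t 0.8 q [ 83.5  20.5   0.7   0.  -70.1 -16.5]
shift [-0.563, 0.632, -0.24] turn [-0.0, 0.0, 0.0]
shift [-0.0, 0.632, -0.558] turn [0.667, 0.0, 0.0]
shift [-0.0, 0.149, -0.973] turn [0.667, 0.0, 0.0]
shift [0.0, -0.432, -0.859] turn [0.667, -0.0, -0.0]
shift [0.2, -0.804, -0.528] turn [0.667, 0.0, 0.0]
shift [0.133, -0.88, -0.162] turn [0.378, 0.0, 0.0]
shift [0.133, -0.612, -0.074] turn [0.267, 0.0, 0.0]
```

Request:
send_rows:
  plan:
    - [[-0.28,0.3,-0.1],[0,0,0]]
    - [[-0.56,0.63,-0.24],[0,0,0]]
    - [[-0.56,0.63,-0.24],[0,0,0]]
    - [[-0.56,0.63,-0.24],[0,0,0]]
    - [[-0.56,0.63,-0.24],[0,0,0]]

```text
time_s: 1.3
tcp_pos: [0.2602, 0.52, 0.3307]
eef_rot: [-69.9, 89.9, 87.1]
contact_force: [-0.1, 0.6, -1.4]
gripper_width: 0.087
```

Request:
send_rows:
  plan:
    - [[0,0.3,-0.3],[0.15,0,0]]
    - [[0,0.63,-0.56],[0.3,0,0]]
    - [[0,0.63,-0.56],[0.5,0,0]]
    - [[0,0.63,-0.56],[0.667,0,0]]
    - [[0,0.63,-0.56],[0.667,0,0]]

```text
time_s: 1.8
tcp_pos: [0.3007, 0.3998, 0.3297]
eef_rot: [-21.7, 89.9, 105.1]
contact_force: [-0.5, 0.7, -0.5]
gripper_width: 0.0877
```

Request:
send_rows:
  plan:
    - [[0,0.05,-0.3],[0.15,0,0]]
    - [[0,0.1,-0.6],[0.3,0,0]]
    - [[0,0.15,-0.97],[0.5,0,0]]
    - [[0,0.15,-0.97],[0.667,0,0]]
    - [[0,0.15,-0.97],[0.667,0,0]]

```text
time_s: 2.3
tcp_pos: [0.3704, 0.2693, 0.3288]
eef_rot: [57.9, 89.9, 154.6]
contact_force: [-0.8, 1.3, -0.1]
gripper_width: 0.0876
```

Request:
send_rows:
  plan:
    - [[0,-0.13,-0.28],[0.15,0,0]]
    - [[0,-0.26,-0.55],[0.3,0,0]]
    - [[0,-0.43,-0.86],[0.5,0,0]]
    - [[0,-0.43,-0.86],[0.667,0,0]]
    - [[0,-0.43,-0.86],[0.667,0,0]]

```text
time_s: 2.8
tcp_pos: [0.4503, 0.1489, 0.3276]
eef_rot: [126.0, 89.8, -167.2]
contact_force: [0.2, 0.7, -0.4]
gripper_width: 0.0877
```

Run:
```python
from h import *
w=r.capture("wrist");save(w,"w1.png",k=1.4);print(w["mtx"],w["pose"].round(3))
plan([(.53,.03,.30,-233),(.59,-.09,.28,-250),(.611,-.18,.22,-262)])
```

```text
[[325.1922621    0.         283.15053345]
 [  0.         325.1922621  210.27049927]
 [  0.           0.           1.        ]] [[-0.92   0.375  0.116  0.418]
 [ 0.392  0.877  0.276  0.074]
 [ 0.002  0.3   -0.954  0.467]
 [ 0.     0.     0.     1.   ]]
now [0.4498 0.1496 0.3278] yaw 157.16 F [1.1 0.7 0.3] M [ 0.17 -0.12 -0.02] w 0.0876 t 2.85 q [ 42.2  -1.4 -15.6  -0.1 -76.  -65. ]
shift [0.184, -0.802, -0.527] turn [0.67, -0.002, -0.002]
shift [0.133, -0.88, -0.162] turn [0.378, 0.0, 0.0]
shift [0.4, -0.612, -0.074] turn [0.267, 0.0, 0.0]
```

View pics/w1.png

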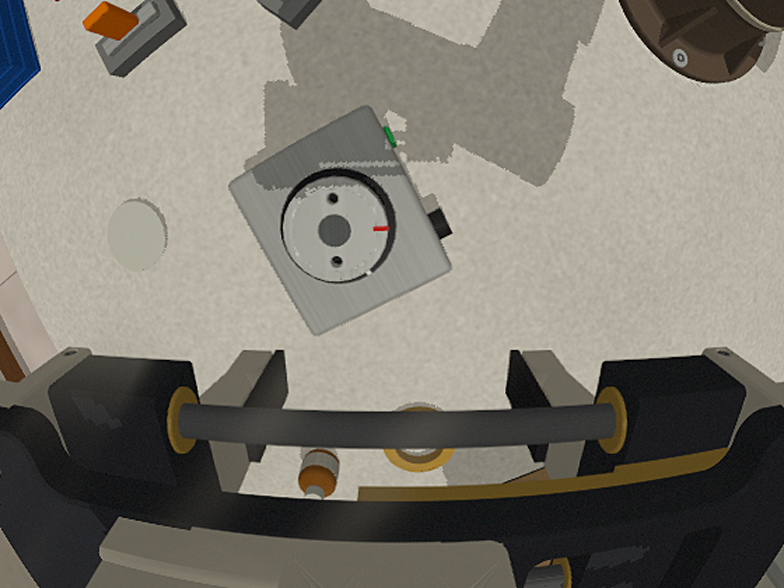

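Request:
send_rows:
  plan:
    - [[0.05,-0.25,-0.18],[0.15,0,0]]
    - [[0.1,-0.5,-0.35],[0.3,0,0]]
    - [[0.2,-0.8,-0.53],[0.5,0,0]]
    - [[0.2,-0.8,-0.53],[0.667,0,0]]
    - [[0.2,-0.8,-0.53],[0.667,0,0]]

```text
time_s: 3.35
tcp_pos: [0.5298, 0.0304, 0.2963]
eef_rot: [155.6, 89.7, -167.0]
contact_force: [-0.7, -0.2, 0.1]
gripper_width: 0.0879
```

Request:
send_rows:
  plan:
    - [[0.05,-0.3,-0.05],[0.13,0,0]]
    - [[0.1,-0.6,-0.1],[0.26,0,0]]
    - [[0.13,-0.88,-0.16],[0.378,0,0]]
    - [[0.13,-0.88,-0.16],[0.378,0,0]]
    - [[0.13,-0.88,-0.16],[0.378,0,0]]

```text
time_s: 3.85
tcp_pos: [0.5911, -0.0877, 0.2763]
eef_rot: [170.1, 89.7, -169.0]
contact_force: [-0.4, 0.8, -0.9]
gripper_width: 0.0876
```

Request:
send_rows:
  plan:
    - [[0.1,-0.2,-0.03],[0.13,0,0]]
    - [[0.2,-0.4,-0.05],[0.267,0,0]]
    - [[0.3,-0.61,-0.07],[0.267,0,0]]
    - [[0.4,-0.61,-0.07],[0.267,0,0]]
    - [[0.4,-0.61,-0.07],[0.267,0,0]]

```text
time_s: 4.35
tcp_pos: [0.6127, -0.1749, 0.2145]
eef_rot: [172.5, 89.5, -178.2]
contact_force: [-0.1, 0.6, 0.2]
gripper_width: 0.0874
```

The wrist view shows the holes at (333,198) and (337,261), the red mark at (380,228) and the white mark at (369,272), all in the 1.4x picture. Next I'll measure the hole positions and take the spanner from near.

```bash
cat >> h.py <<'E'
def fish(p,uv,z):
    K=p["mtx"];T=p["pose"];d=(np.atleast_2d(uv).astype(float)-[K[0,2],K[1,2]])/K[0,0]
    th=np.linalg.norm(d,axis=1,keepdims=True);ray=np.hstack([d/np.maximum(th,1e-9)*np.sin(th),np.cos(th)])@T[:3,:3].T
    return T[:3,3]+ray*((z-T[2,3])/ray[:,2:3])
E
python3 - <<'E'
from h import *
w=r.capture("wrist");save(w,"w2.png",k=1.4)
p=dict(mtx=w["mtx"],pose=np.array([[-0.92,0.375,0.116,0.418],[0.392,0.877,0.276,0.074],[0.002,0.3,-0.954,0.467],[0,0,0,1]]))
H=fish(p,np.array([[333,198.],[337,261.],[334,230]])/1.4,.092);print(H.round(4),np.linalg.norm(H[0]-H[1]),np.degrees(np.arctan2(*(H[0]-H[1])[1::-1])))
mk=fish(p,np.array([[380,228.],[369,272.]])/1.4,.092);print("marks",mk.round(4),[np.degrees(np.arctan2(*(m-H[:2].mean(0))[1::-1])) for m in mk])
for q in r.trace(w,"spanner")[:2]:
  print(q["score"],q["uv"]*np.array([1.4,1.4]))
plan([])
E
```

```text
[[0.479  0.0852 0.092 ]
 [0.4984 0.1353 0.092 ]
 [0.4895 0.1101 0.092 ]] 0.053722475595615514 -111.11601085661974
marks [[0.4534 0.1239 0.092 ]
 [0.4772 0.155  0.092 ]] [np.float64(158.8019995827929), np.float64(104.38556312469318)]
0.59 [392.56 270.48]
0.17 [591.78 379.26]
now [ 0.6139 -0.175   0.2172] yaw 99.18 F [-0.7  0.7  0.4] M [ 0.06 -0.22  0.01] w 0.0877 t 4.45 q [  1.6  18.3  -6.4   0.1 -65.6 -82.5]
```

View pics/w2.png

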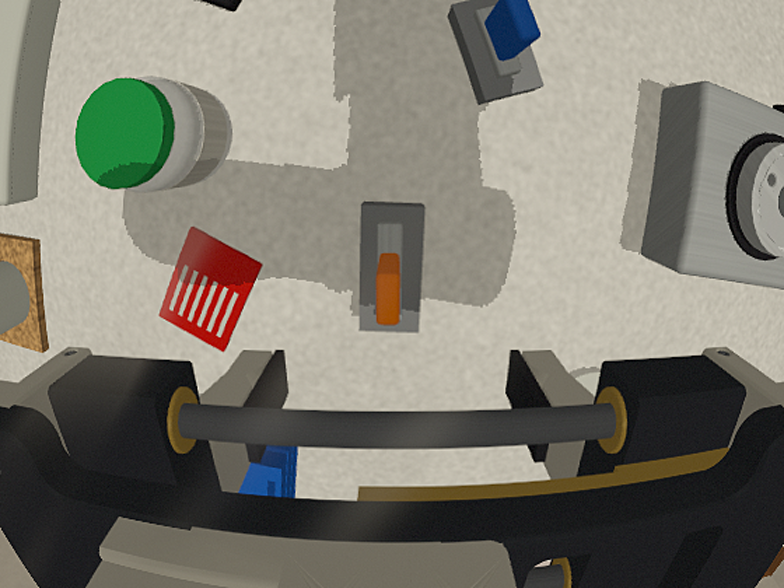

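```bash
cat >> h.py <<'E'
def fishcloud(p):
    K=p["mtx"];T=p["pose"];v,u=np.mgrid[0:420,0:560]
    d=np.stack([u-K[0,2],v-K[1,2]],-1)/K[0,0];th=np.linalg.norm(d,axis=-1,keepdims=True)+1e-9
    ray=np.concatenate([d/th*np.tan(np.minimum(th,1.4)),np.ones_like(th)],-1)*p["range_z"][...,None]
    return ray@T[:3,:3].T+T[:3,3]
E
python3 - <<'E'
from h import *
w=r.capture("wrist");W=fishcloud(w);c=w["color"].astype(int)
o=(c[...,0]>c[...,2]+60)&(c[...,1]>40)&(np.hypot(W[...,0]-.612,W[...,1]+.178)<.07)&(w["range_z"]>0)
print(o.sum(),W[o][:,2].min(),W[o][:,2].max())
t=o&(W[...,2]>W[o][:,2].max()-.008)
print("top",t.sum(),W[t].mean(0),cv2.minAreaRect(W[t][:,:2].astype(np.float32)*1000))
print("all",cv2.minAreaRect(W[o][:,:2].astype(np.float32)*1000))
s=(np.hypot(W[...,0]-.612,W[...,1]+.178)<.075)&(W[...,2]>.022)&(W[...,2]<.036)
print("stand",cv2.minAreaRect(W[s][:,:2].astype(np.float32)*1000))
plan([(.612,-.1785,.105,98)])
E
```

```text
3848 0.02755846231352943 0.29496049771743443
top 2042 [ 0.58548496 -0.14558132  0.29156908] ((585.6619873046875, -146.64012145996094), (3.1539173126220703, 63.324859619140625), 8.623955726623535)
all ((612.7318725585938, -167.03005981445312), (73.14163970947266, 112.43331909179688), 9.460644721984863)
stand ((613.544189453125, -178.9886932373047), (96.87867736816406, 46.47102355957031), 7.383789539337158)
now [ 0.6142 -0.1752  0.2177] yaw 99.14 F [-0.2  0.1  0.5] M [ 0.03 -0.16 -0.  ] w 0.0875 t 4.5 q [  1.6  18.3  -6.4   0.1 -65.6 -82.5]
shift [0.751, -0.019, -0.015] turn [0.025, -0.005, 0.001]
```

Run:
```python
from h import *
w=r.capture("wrist");W=fishcloud(w);c=w["color"].astype(int)
o=(c[...,0]>c[...,2]+60)&(c[...,1]>40)&(np.hypot(W[...,0]-.612,W[...,1]+.178)<.05)&(W[...,2]<.12)&(W[...,2]>.045)
t=o&(W[...,2]>.100)
print(o.sum(),W[o][:,2].max());
for z in (.1,.102,.05):
  t=o&(W[...,2]>z);print("top",t.sum(),W[t].mean(0),cv2.minAreaRect(W[t][:,:2].astype(np.float32)*1000))
```

```text
780 0.10572223286804583
top 586 [ 0.61146943 -0.18036605  0.10351018] ((612.2194213867188, -179.9936065673828), (31.646015167236328, 13.051554679870605), 8.298694610595703)
top 553 [ 0.61194904 -0.1802481   0.10364026] ((612.1871337890625, -179.96762084960938), (31.217193603515625, 13.019105911254883), 8.494783401489258)
top 770 [ 0.60800606 -0.18086794  0.09719117] ((612.1449584960938, -180.0885772705078), (31.854063034057617, 13.488113403320312), 9.202651977539062)
```

Run:
```python
from h import *
plan([(.6122,-.180,.120,98.4),(.6122,-.18,.069,98.4)])
```

```text
now [ 0.6143 -0.1754  0.2179] yaw 99.09 F [-0.1  0.1  0.1] M [ 0.1  -0.22 -0.02] w 0.0873 t 4.55 q [  1.6  18.3  -6.3   0.1 -65.5 -82.5]
shift [0.653, -0.028, -0.016] turn [0.015, -0.004, 0.001]
shift [0.34, 0.0, 0.0] turn [0.0, 0.0, 0.0]
```

Request:
send_rows:
  plan:
    - [[0.2,-0.028,-0.016],[0.015,-0.004,0]]
    - [[0.4,-0.028,-0.016],[0.015,-0.004,0]]
    - [[0.65,-0.028,-0.016],[0.015,-0.004,0]]
    - [[0.65,-0.028,-0.016],[0.015,-0.004,0]]
    - [[0.65,-0.028,-0.016],[0.015,-0.004,0]]

```text
time_s: 5.05
tcp_pos: [0.6128, -0.1796, 0.1217]
eef_rot: [-90.1, 89.9, -81.6]
contact_force: [0.3, 0.1, 0.6]
gripper_width: 0.088
```

Request:
send_rows:
  plan:
    - [[0.1,0,0],[0,0,0]]
    - [[0.2,0,0],[0,0,0]]
    - [[0.34,0,0],[0,0,0]]
    - [[0.34,0,0],[0,0,0]]
    - [[0.34,0,0],[0,0,0]]

```text
time_s: 5.55
tcp_pos: [0.6136, -0.1797, 0.072]
eef_rot: [-59.0, 89.9, -50.4]
contact_force: [0.3, 0.1, -0.4]
gripper_width: 0.0878
```

Run:
```python
from h import *
plan([(.6122,-.180,.069,98.4)])
w=r.capture("wrist");save(w,"w3.png",k=1.4)
```

```text
now [ 0.6136 -0.1797  0.072 ] yaw 98.57 F [ 0.3  0.1 -0.4] M [ 0.03 -0.16 -0.02] w 0.0878 t 5.55 q [  1.2  26.  -15.8   0.1 -48.1 -82.7]
shift [0.02, -0.0, -0.01] turn [0.004, 0.002, 0.003]
```

View pics/w3.png

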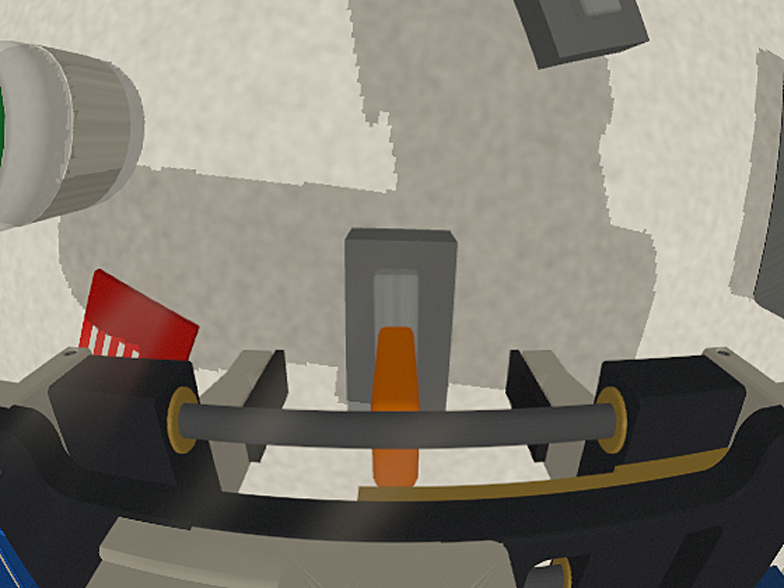

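The handle, at column 395, sits midway between the pads (285/510), so I'll close on it.

Request:
send_rows:
  plan:
    - [[0.02,0,-0.01],[0,0,0]]
    - [[0.02,0,-0.01],[0,0,0]]
    - [[0.02,0,-0.01],[0,0,0]]
    - [[0.02,0,-0.01],[0,0,0]]
    - [[0.02,0,-0.01],[0,0,0]]
  jaw: -1
  force: 25

```text
time_s: 6.1
tcp_pos: [0.6125, -0.18, 0.0696]
eef_rot: [-43.7, 89.8, -35.1]
contact_force: [0.2, -0.5, 0.3]
gripper_width: 0.0533
```

Request:
send_rows:
  plan:
    - [[0,0,0],[0,0,0]]
    - [[0,0,0],[0,0,0]]
    - [[0,0,0],[0,0,0]]
    - [[0,0,0],[0,0,0]]
    - [[0,0,0],[0,0,0]]
  force: 45

```text
time_s: 6.6
tcp_pos: [0.6126, -0.18, 0.0696]
eef_rot: [-44.3, 89.8, -35.7]
contact_force: [1.5, 0.1, -1.2]
gripper_width: 0.0135
```

Run:
```python
from h import *
plan([])
```

```text
now [ 0.6126 -0.18    0.0696] yaw 98.57 F [ 1.5  0.1 -1.2] M [ 0.25 -0.37  0.03] w 0.0135 t 6.6 q [  1.2  26.  -16.2   0.1 -47.7 -82.7]
```

Run:
```python
from h import *
plan([(.6126,-.18,.19,98.6),(.585,-.09,.22,115),(.54,0.02,.20,137),(.489,.11,.19,158.9),(.4887,.1103,.165,158.9)])
```

```text
now [ 0.6126 -0.18    0.0696] yaw 98.57 F [ 1.5  0.1 -1.2] M [ 0.25 -0.37  0.03] w 0.0135 t 6.6 q [  1.2  26.  -16.2   0.1 -47.7 -82.7]
shift [-0.803, -0.002, 0.002] turn [-0.001, 0.003, 0.003]
shift [-0.2, 0.621, -0.092] turn [-0.364, 0.0, 0.0]
shift [0.133, 0.791, 0.038] turn [-0.489, 0.0, 0.0]
shift [0.067, 0.658, 0.207] turn [-0.487, 0.0, 0.0]
shift [0.167, 0.003, 0.001] turn [0.0, 0.0, 0.0]
```

Request:
send_rows:
  plan:
    - [[-0.1,0,0],[0,0,0]]
    - [[-0.25,0,0],[0,0,0]]
    - [[-0.5,0,0],[0,0,0]]
    - [[-0.8,0,0],[0,0,0]]
    - [[-0.8,0,0],[0,0,0]]

```text
time_s: 7.1
tcp_pos: [0.6155, -0.1804, 0.1965]
eef_rot: [-24.6, 89.2, -16.0]
contact_force: [1.3, -0.3, -0.7]
gripper_width: 0.0138
```

Request:
send_rows:
  plan:
    - [[-0.1,0.15,-0.02],[-0.09,0,0]]
    - [[-0.15,0.3,-0.04],[-0.18,0,0]]
    - [[-0.2,0.45,-0.07],[-0.27,0,0]]
    - [[-0.2,0.62,-0.09],[-0.364,0,0]]
    - [[-0.2,0.62,-0.09],[-0.364,0,0]]

```text
time_s: 7.6
tcp_pos: [0.5871, -0.0882, 0.2259]
eef_rot: [-36.9, 89.2, -11.7]
contact_force: [0.5, -0.7, -1.9]
gripper_width: 0.0139
```

Request:
send_rows:
  plan:
    - [[0.03,0.2,0.01],[-0.12,0,0]]
    - [[0.07,0.4,0.02],[-0.24,0,0]]
    - [[0.1,0.6,0.03],[-0.36,0,0]]
    - [[0.13,0.79,0.04],[-0.489,0,0]]
    - [[0.13,0.79,0.04],[-0.489,0,0]]

```text
time_s: 8.1
tcp_pos: [0.5409, 0.0233, 0.2046]
eef_rot: [-59.1, 89.3, -11.6]
contact_force: [-0.5, -0.4, -1.3]
gripper_width: 0.0135
```

Request:
send_rows:
  plan:
    - [[0.02,0.16,0.05],[-0.12,0,0]]
    - [[0.03,0.33,0.1],[-0.24,0,0]]
    - [[0.05,0.5,0.15],[-0.36,0,0]]
    - [[0.07,0.66,0.21],[-0.487,0,0]]
    - [[0.07,0.66,0.21],[-0.487,0,0]]

```text
time_s: 8.6
tcp_pos: [0.4885, 0.1146, 0.1929]
eef_rot: [-80.9, 89.3, -11.3]
contact_force: [0.2, -0.7, -1.9]
gripper_width: 0.014
```

Run:
```python
from h import *
plan([(.4887,.1103,.165,158.9)])
w=r.capture("wrist");save(w,"w4.png",(140,420,120,400),2)
```

```text
now [0.4885 0.1146 0.1929] yaw 159.6 F [ 0.2 -0.7 -1.9] M [ 0.09 -0.13  0.01] w 0.014 t 8.6 q [ 36.    6.3 -25.8   0.6 -57.4 -56.8]
shift [0.186, -0.009, -0.027] turn [0.016, 0.002, 0.015]
```

View pics/w4.png

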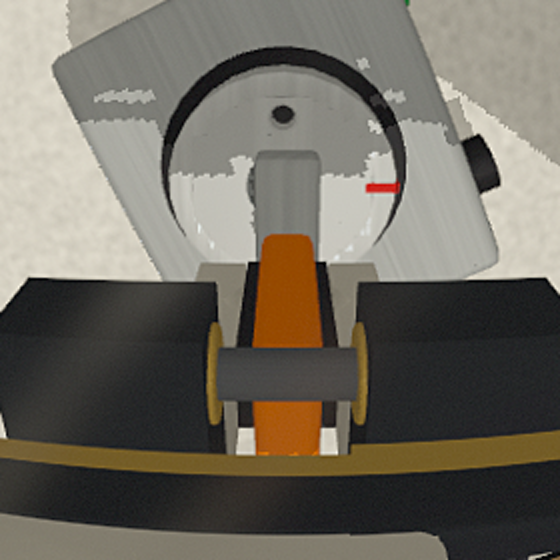

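Run:
```python
from h import *
s=r.get_state();tcp=s["tcp_pos"];M=R.from_euler('xyz',s["eef_rot"],degrees=True).as_matrix()
w=r.capture("wrist")
f=lambda u,v,z: fish(w,[[140+u/2,120+v/2]],z)[0]
h=f(283,114,.092);print("hole",h.round(4))
zb=tcp[2]-.0276
a,b=f(258,154,zb),f(321,154,zb);m=(a+b)/2
print("bar end",a.round(4),b.round(4),np.linalg.norm(a-b),"in tool yz (mm)",((m-tcp)@M*1000).round(1))
print("hole in tool", ((h-tcp)@M*1000).round(1))
W=fishcloud(w);g=(np.hypot(W[...,0]-.4887,W[...,1]-.1103)<.06)&(W[...,2]>.088)&(W[...,2]<.096);P=W[g][:,:2]
print("face z",W[g][:,2].mean())
C=w["color"];cv2.imwrite("pics/dbg.png",C[:,:,::-1])
# hole: dark blob centroid
hs=C[165:190,270:295].astype(int).sum(2);d=hs<hs.min()+120;vv,uu=np.nonzero(d);print("blob",uu.mean()+270,vv.mean()+165,d.sum())
print(fish(w,[[uu.mean()+270,vv.mean()+165]],.092).round(4))
```

```text
hole [0.4793 0.0827 0.092 ]
bar end [0.4827 0.0766 0.1655] [0.467  0.0824 0.1655] 0.01672264071699106 in tool yz (mm) [ 27.5   1.5 -37.1]
hole in tool [101.1  -0.6 -32.8]
face z 0.09180530622346757
blob 282.09090909090907 177.37878787878788 66
[[0.479  0.0831 0.092 ]]
```

Run:
```python
from h import *
plan([(.4887,.1093,.152,158.9)])
```

```text
now [0.4894 0.1134 0.1932] yaw 159.36 F [-0.7 -0.  -2.5] M [ 0.03 -0.08 -0.02] w 0.0139 t 8.7 q [ 35.9   6.3 -25.8   0.6 -57.5 -56.8]
shift [0.275, -0.002, -0.027] turn [0.01, 0.002, 0.015]
```

Request:
send_rows:
  plan:
    - [[0.08,0,-0.027],[0.01,0,0.015]]
    - [[0.15,0,-0.027],[0.01,0,0.015]]
    - [[0.22,0,-0.027],[0.01,0,0.015]]
    - [[0.275,-0.002,-0.027],[0.01,0.002,0.015]]
    - [[0.275,-0.002,-0.027],[0.01,0.002,0.015]]

```text
time_s: 9.2
tcp_pos: [0.488, 0.1086, 0.1502]
eef_rot: [143.7, 89.8, -147.4]
contact_force: [0.5, -0.2, -1.9]
gripper_width: 0.0138
```

Run:
```python
from h import *
plan([(.4887,.1093,.152,158.9)])
w=r.capture("wrist");save(w,"w5.png",(180,380,140,300),4)
np.savez("w5.npz",mtx=w["mtx"],pose=w["pose"])
```

```text
now [0.488  0.1086 0.1502] yaw 158.86 F [ 0.5 -0.2 -1.9] M [ 0.11 -0.05 -0.03] w 0.0138 t 9.2 q [ 35.1   9.2 -28.5  -0.  -52.5 -56.2]
shift [-0.012, -0.002, 0.006] turn [-0.001, -0.003, -0.002]
```

View pics/w5.png

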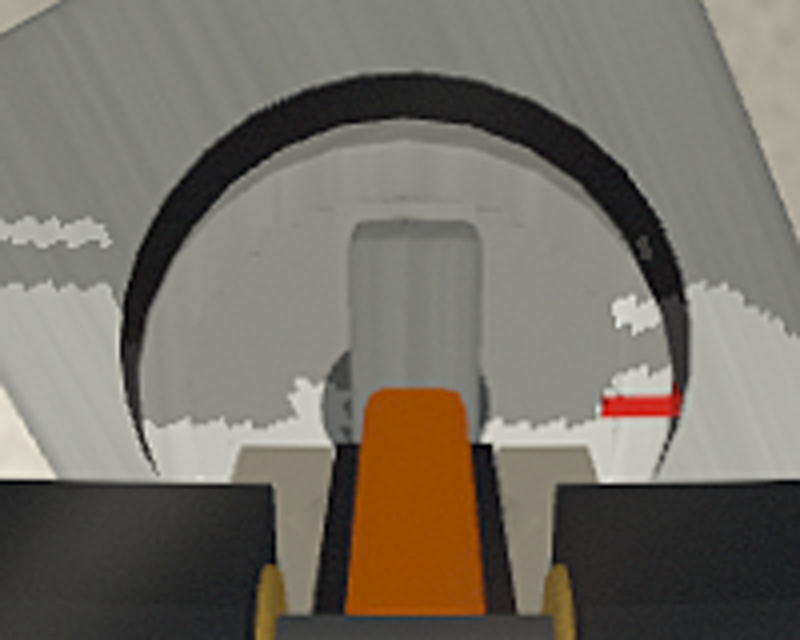

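Run:
```python
from h import *
w=dict(np.load("w5.npz"));tcp=np.array([.488,.1086,.1502]);a=np.radians(158.86)
yv=np.array([np.cos(a),np.sin(a),0]);M=np.stack([[0,0,-1],yv,np.cross([0,0,-1],yv)],1)
f=lambda u,v,z:((fish(w,[[180+(u+.5)/4-.5,140+(v+.5)/4-.5]],z)[0]-tcp)@M*1000).round(1)
print("cam",((w["pose"][:3,3]-tcp)@M*1000).round(1))
zb=tcp[2]-.0276
print("bar L/R",f(349,225,zb),f(482,225,zb),f(349,380,zb),f(482,380,zb),"far end",f(415,220,zb))
print("knob",f(325,410,.092),f(490,410,.092))
print("ring top edge, z92",f(407,138,.092),"sides", f(137,370,.092),f(680,370,.092))
print("bezel top", f(407,72,.072),f(122,350,.072),f(690,350,.072))
```

```text
cam [-139.2    0.5  -82.1]
bar L/R [ 27.6  -8.  -37.8] [ 27.6   9.7 -37.8] [ 27.6  -8.3 -15.7] [ 27.6  10.1 -15.7] far end [ 27.6   0.8 -38.5]
knob [ 58.2 -14.    1.8] [58.2 13.2  1.8]
ring top edge, z92 [ 58.2  -0.4 -43.6] sides [ 58.2 -45.1  -5. ] [58.2 44.6 -5.1]
bezel top [ 78.2  -0.5 -51. ] [ 78.2 -52.2  -1.1] [78.2 50.7 -1.2]
```

Request:
send_rows:
  plan:
    - [[0,-0.008,0.022],[0,0,0]]
    - [[0.01,-0.008,0.022],[0,0,0]]
    - [[0.02,-0.008,0.022],[0,0,0]]
    - [[0.035,-0.008,0.022],[0,0,0]]
    - [[0.035,-0.008,0.022],[0,0,0]]

```text
time_s: 9.75
tcp_pos: [0.4906, 0.1115, 0.1456]
eef_rot: [146.8, 89.9, -144.3]
contact_force: [-0.5, 0.1, -2.0]
gripper_width: 0.0139
```

Run:
```python
from h import *
plan([(.4899,.1113,.1405,158.9)])
```

```text
now [0.4906 0.1115 0.1456] yaw 158.89 F [-0.5  0.1 -2. ] M [ 0.09 -0.01  0.01] w 0.0139 t 9.75 q [ 35.2   9.7 -28.5   0.  -51.9 -56.3]
shift [0.034, 0.004, -0.003] turn [-0.0, -0.002, -0.001]
```

Request:
send_rows:
  plan:
    - [[0.007,0,0],[0,0,0]]
    - [[0.013,0,0],[0,0,0]]
    - [[0.02,0,0],[0,0,0]]
    - [[0.027,0,0],[0,0,0]]
    - [[0.033,0,0],[0,0,0]]

```text
time_s: 10.25
tcp_pos: [0.4906, 0.1114, 0.1407]
eef_rot: [152.1, 89.9, -139.0]
contact_force: [-0.4, -1.6, 2.0]
gripper_width: 0.0139
```

Run:
```python
from h import *
plan([])
```

```text
now [0.4906 0.1114 0.1407] yaw 158.9 F [-0.4 -1.6  2. ] M [-0.22  0.18  0.01] w 0.0139 t 10.25 q [ 35.2  10.1 -28.9   0.  -51.2 -56.3]
```

Request:
send_rows:
  plan:
    - [[0.003,0,0],[0,0,0]]
    - [[0.005,0,0],[0,0,0]]
    - [[0.007,0,0],[0,0,0]]
    - [[0.007,0,0],[0,0,0]]
    - [[0.007,0,0],[0,0,0]]

```text
time_s: 10.75
tcp_pos: [0.4904, 0.111, 0.1394]
eef_rot: [154.6, 89.8, -136.5]
contact_force: [-1.0, -3.4, -1.1]
gripper_width: 0.0135
```

Run:
```python
from h import *
plan([])
```

```text
now [0.4904 0.111  0.1394] yaw 158.89 F [-1.  -3.4 -1.1] M [-1.29 -0.08 -0.04] w 0.0135 t 10.75 q [ 35.2  10.2 -29.    0.  -51.  -56.3]
```

Request:
send_rows:
  plan:
    - [[0,0,-0.003],[0,0,0]]
    - [[0,0,-0.006],[0,0,0]]
    - [[0.003,0,-0.006],[0,0,0]]
    - [[0.006,0,-0.006],[0,0,0]]
    - [[0.01,0,-0.006],[0,0,0]]

```text
time_s: 11.25
tcp_pos: [0.4901, 0.1103, 0.1378]
eef_rot: [152.6, 89.8, -138.5]
contact_force: [0.2, 0.4, -1.3]
gripper_width: 0.0141
```

Run:
```python
from h import *
plan([])
```

```text
now [0.4901 0.1103 0.1378] yaw 158.89 F [ 0.2  0.4 -1.3] M [ 0.09 -0.1  -0.01] w 0.0141 t 11.25 q [ 35.1  10.2 -29.1   0.  -50.8 -56.3]
```

The prongs are in the holes and the side force is gone. I'll continue down to the seat, which I expect at about 0.1316.

Request:
send_rows:
  plan:
    - [[0.007,0,0],[0,0,0]]
    - [[0.013,0,0],[0,0,0]]
    - [[0.02,0,0],[0,0,0]]
    - [[0.027,0,0],[0,0,0]]
    - [[0.03,0,0],[0,0,0]]

```text
time_s: 11.75
tcp_pos: [0.49, 0.1102, 0.1332]
eef_rot: [152.2, 89.8, -138.9]
contact_force: [0.1, 0.1, -1.6]
gripper_width: 0.0137
```

Run:
```python
from h import *
plan([])
```

```text
now [0.49   0.1102 0.1332] yaw 158.89 F [ 0.1  0.1 -1.6] M [ 0.06 -0.04 -0.01] w 0.0137 t 11.75 q [ 35.1  10.5 -29.5   0.  -50.2 -56.3]
```

Request:
send_rows:
  plan:
    - [[0.003,0,0],[0,0,0]]
    - [[0.006,0,0],[0,0,0]]
    - [[0.009,0,0],[0,0,0]]
    - [[0.012,0,0],[0,0,0]]
    - [[0.014,0,0],[0,0,0]]

```text
time_s: 12.25
tcp_pos: [0.4901, 0.1102, 0.1315]
eef_rot: [156.1, 89.8, -135.0]
contact_force: [-2.8, -0.8, 6.8]
gripper_width: 0.0136
```

Run:
```python
from h import *
plan([])
```

```text
now [0.4901 0.1102 0.1315] yaw 158.9 F [-2.8 -0.8  6.8] M [0.05 1.08 0.07] w 0.0136 t 12.25 q [ 35.1  10.7 -29.6   0.  -49.9 -56.3]
```

Request:
send_rows:
  plan:
    - [[-0.001,0,0],[0.05,0,0]]
    - [[-0.001,0,0],[0.1,0,0]]
    - [[-0.001,0,0],[0.15,0,0]]
    - [[-0.001,0,0],[0.2,0,0]]
    - [[-0.001,0,0],[0.25,0,0]]

```text
time_s: 12.75
tcp_pos: [0.4903, 0.1101, 0.1318]
eef_rot: [177.7, 89.8, -124.7]
contact_force: [-0.0, -1.2, -0.9]
gripper_width: 0.0139
```

Run:
```python
from h import *
plan([(.4901,.1102,.1315,148)])
```

```text
now [0.4903 0.1101 0.1318] yaw 147.6 F [-0.  -1.2 -0.9] M [-0.31 -0.17  0.27] w 0.0139 t 12.75 q [ 35.1  10.6 -29.6   0.1 -49.9 -67.6]
shift [0.002, 0.001, -0.0] turn [-0.009, -0.003, -0.0]
```

Request:
send_rows:
  plan:
    - [[0.002,0,0],[0.05,0,0]]
    - [[0.002,0,0],[0.1,0,0]]
    - [[0.002,0,0],[0.15,0,0]]
    - [[0.002,0,0],[0.2,0,0]]
    - [[0.002,0,0],[0.25,0,0]]

```text
time_s: 13.25
tcp_pos: [0.4903, 0.11, 0.1317]
eef_rot: [-166.6, 89.8, -120.3]
contact_force: [-1.4, -0.3, 1.3]
gripper_width: 0.0138
```

Run:
```python
from h import *
plan([(.4901,.1102,.1315,137)])
```

```text
now [0.4903 0.11   0.1317] yaw 136.29 F [-1.4 -0.3  1.3] M [-0.15  0.32  0.29] w 0.0138 t 13.25 q [ 35.1  10.7 -29.6   0.1 -49.9 -78.9]
shift [0.001, 0.002, -0.0] turn [-0.016, -0.004, 0.001]
```

Request:
send_rows:
  plan:
    - [[0.001,0,0],[0.05,0,0]]
    - [[0.001,0,0],[0.1,0,0]]
    - [[0.001,0,0],[0.15,0,0]]
    - [[0.001,0,0],[0.2,0,0]]
    - [[0.001,0,0],[0.25,0,0]]

```text
time_s: 13.75
tcp_pos: [0.4903, 0.11, 0.1316]
eef_rot: [-151.8, 89.8, -116.9]
contact_force: [-0.7, -0.4, 1.8]
gripper_width: 0.0136
```

Request:
send_rows:
  plan:
    - [[0.001,0,0],[0.04,0,0]]
    - [[0.001,0,0],[0.08,0,0]]
    - [[0.001,0,0],[0.12,0,0]]
    - [[0.001,0,0],[0.15,0,0]]
    - [[0.001,0,0],[0.18,0,0]]

```text
time_s: 14.25
tcp_pos: [0.4904, 0.11, 0.1316]
eef_rot: [-140.6, 89.8, -113.8]
contact_force: [-1.6, -0.7, 2.0]
gripper_width: 0.0136
```

Run:
```python
from h import *
plan([(.4901,.1102,.1315,105)])
w=r.capture("wrist");save(w,"w6.png",(180,380,140,300),4)
np.savez("w6.npz",mtx=w["mtx"],pose=w["pose"])
```

```text
now [0.4904 0.11   0.1316] yaw 116.84 F [-1.6 -0.7  2. ] M [-0.    0.41  0.25] w 0.0136 t 14.25 q [ 35.2  10.7 -29.6   0.1 -49.9 -98.4]
shift [0.001, 0.002, -0.001] turn [0.263, -0.003, 0.003]
```

View pics/w6.png

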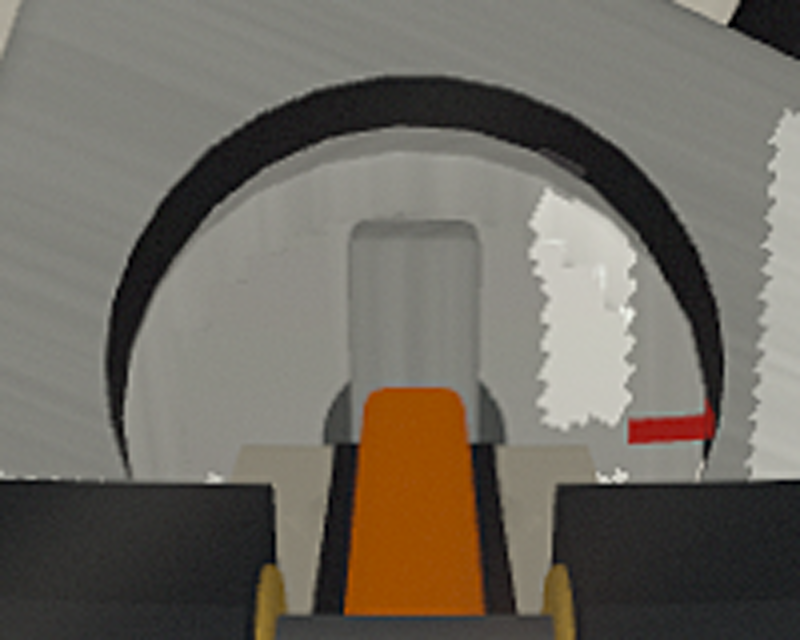

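The ring follows, and the red mark lags the spanner by a few degrees of play. I'll go on in smaller steps and watch the moment.

Request:
send_rows:
  plan:
    - [[0.001,0,0],[0.04,0,0]]
    - [[0.001,0,0],[0.08,0,0]]
    - [[0.001,0,0],[0.12,0,0]]
    - [[0.001,0,0],[0.16,0,0]]
    - [[0.001,0,0],[0.2,0,0]]

```text
time_s: 14.8
tcp_pos: [0.4903, 0.11, 0.1316]
eef_rot: [-131.5, 89.8, -113.8]
contact_force: [-2.3, -0.1, 2.3]
gripper_width: 0.0136
```

Run:
```python
from h import *
plan([])
```

```text
now [0.4903 0.11   0.1316] yaw 107.69 F [-2.3 -0.1  2.3] M [0.   0.49 0.31] w 0.0136 t 14.8 q [ 3.520e+01  1.070e+01 -2.960e+01  1.000e-01 -4.990e+01 -1.075e+02]
```

Request:
send_rows:
  plan:
    - [[0,0,0],[0.015,0,0]]
    - [[0,0,0],[0.03,0,0]]
    - [[0,0,0],[0.045,0,0]]
    - [[0,0,0],[0.06,0,0]]
    - [[0,0,0],[0.06,0,0]]

```text
time_s: 15.3
tcp_pos: [0.4903, 0.11, 0.1316]
eef_rot: [-128.2, 89.8, -113.3]
contact_force: [-2.0, -0.0, 0.9]
gripper_width: 0.0137
```

Run:
```python
from h import *
plan([])
```

```text
now [0.4903 0.11   0.1316] yaw 104.97 F [-2.  -0.   0.9] M [-0.04  0.35  0.18] w 0.0137 t 15.3 q [ 3.510e+01  1.060e+01 -2.960e+01  1.000e-01 -4.990e+01 -1.103e+02]
```

Request:
send_rows:
  plan:
    - [[0.001,0,0],[0.01,0,0]]
    - [[0.001,0,0],[0.02,0,0]]
    - [[0.001,0,0],[0.03,0,0]]
    - [[0.001,0,0],[0.04,0,0]]
    - [[0.001,0,0],[0.05,0,0]]

```text
time_s: 15.8
tcp_pos: [0.4904, 0.11, 0.1316]
eef_rot: [-124.2, 89.8, -111.5]
contact_force: [-2.9, 0.1, 4.3]
gripper_width: 0.0139
```

Run:
```python
from h import *
plan([])
```

```text
now [0.4904 0.11   0.1316] yaw 102.68 F [-2.9  0.1  4.3] M [-0.03  0.89  0.29] w 0.0139 t 15.8 q [ 3.520e+01  1.070e+01 -2.960e+01  1.000e-01 -4.990e+01 -1.125e+02]
```

Request:
send_rows:
  plan:
    - [[0,0,0],[0.01,0,0]]
    - [[0,0,0],[0.02,0,0]]
    - [[0,0,0],[0.03,0,0]]
    - [[0,0,0],[0.035,0,0]]
    - [[0,0,0],[0.04,0,0]]

```text
time_s: 16.3
tcp_pos: [0.4904, 0.11, 0.1316]
eef_rot: [-122.6, 89.8, -111.7]
contact_force: [-2.9, -0.6, 3.3]
gripper_width: 0.0137
```

Run:
```python
from h import *
plan([])
```

```text
now [0.4904 0.11   0.1316] yaw 100.86 F [-2.9 -0.6  3.3] M [0.05 0.84 0.27] w 0.0137 t 16.3 q [ 3.510e+01  1.070e+01 -2.960e+01  1.000e-01 -4.990e+01 -1.144e+02]
```

Request:
send_rows:
  plan:
    - [[0,0,0],[0.01,0,0]]
    - [[0,0,0],[0.02,0,0]]
    - [[0,0,0],[0.03,0,0]]
    - [[0,0,0],[0.035,0,0]]
    - [[0,0,0],[0.04,0,0]]

```text
time_s: 16.8
tcp_pos: [0.4904, 0.11, 0.1316]
eef_rot: [-120.3, 89.8, -111.3]
contact_force: [-1.8, 0.1, 4.1]
gripper_width: 0.0141
```

Run:
```python
from h import *
plan([])
```

```text
now [0.4904 0.11   0.1316] yaw 99.05 F [-1.8  0.1  4.1] M [0.01 0.71 0.22] w 0.0141 t 16.8 q [ 3.510e+01  1.060e+01 -2.960e+01  1.000e-01 -4.990e+01 -1.162e+02]
```

Request:
send_rows:
  plan:
    - [[0,0,0],[0.01,0,0]]
    - [[0,0,0],[0.02,0,0]]
    - [[0,0,0],[0.03,0,0]]
    - [[0,0,0],[0.035,0,0]]
    - [[0,0,0],[0.04,0,0]]

```text
time_s: 17.3
tcp_pos: [0.4904, 0.11, 0.1316]
eef_rot: [-118.9, 89.8, -111.7]
contact_force: [-2.4, -0.0, 3.5]
gripper_width: 0.014
```

Run:
```python
from h import *
plan([])
sc=r.capture("scene");save(sc,"s2.png",(235,335,130,210),8)
```

```text
now [0.4904 0.11   0.1316] yaw 97.23 F [-2.4 -0.   3.5] M [-0.04  0.72  0.24] w 0.014 t 17.3 q [ 3.51e+01  1.07e+01 -2.96e+01  1.00e-01 -4.99e+01 -1.18e+02]
```

View pics/s2.png

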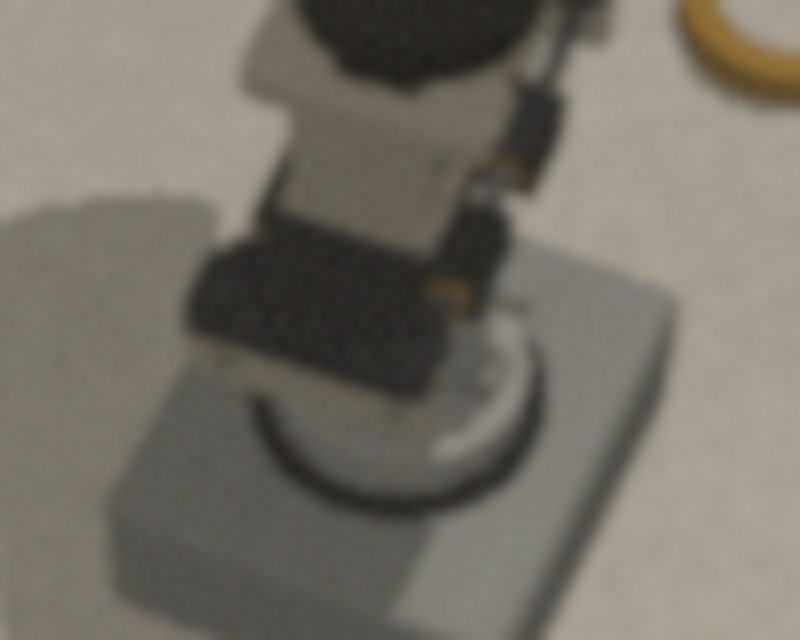

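The marks are hidden by the gripper here. I recomputed the white mark at its true height of 72 mm, and home should come near tool yaw 95–97, so I'll use small steps.

Request:
send_rows:
  plan:
    - [[0,0,0],[0.005,0,0]]
    - [[0,0,0],[0.01,0,0]]
    - [[0,0,0],[0.015,0,0]]
    - [[0,0,0],[0.02,0,0]]
    - [[0,0,0],[0.025,0,0]]

```text
time_s: 17.85
tcp_pos: [0.4904, 0.11, 0.1316]
eef_rot: [-116.3, 89.8, -110.2]
contact_force: [-3.4, -0.7, 4.0]
gripper_width: 0.0136
```

Run:
```python
from h import *
plan([])
```

```text
now [0.4904 0.11   0.1316] yaw 96.1 F [-3.4 -0.7  4. ] M [-0.01  0.8   0.74] w 0.0136 t 17.85 q [ 3.520e+01  1.070e+01 -2.960e+01  1.000e-01 -4.990e+01 -1.191e+02]
```

The moment jumped from 0.25 to 0.74 Nm, so the ring is at its stop. Next I'll back off within the play to free the prongs, then lift.

Request:
send_rows:
  plan:
    - [[-0.001,0,0],[-0.015,0,0]]
    - [[-0.001,0,0],[-0.03,0,0]]
    - [[-0.001,0,0],[-0.045,0,0]]
    - [[-0.002,0,0],[-0.05,0,0]]
    - [[-0.002,0,0],[-0.05,0,0]]

```text
time_s: 18.35
tcp_pos: [0.4904, 0.1101, 0.1316]
eef_rot: [-122.4, 89.8, -114.1]
contact_force: [-0.8, 0.8, -3.0]
gripper_width: 0.0139
```

Run:
```python
from h import *
plan([])
```

```text
now [0.4904 0.1101 0.1316] yaw 98.33 F [-0.8  0.8 -3. ] M [ 0.03 -0.16  0.06] w 0.0139 t 18.35 q [ 3.510e+01  1.070e+01 -2.960e+01  1.000e-01 -4.990e+01 -1.169e+02]
```

Request:
send_rows:
  plan:
    - [[-0.02,0,0],[0,0,0]]
    - [[-0.04,0,0],[0,0,0]]
    - [[-0.06,0,0],[0,0,0]]
    - [[-0.08,0,0],[0,0,0]]
    - [[-0.1,0,0],[0,0,0]]

```text
time_s: 18.85
tcp_pos: [0.4904, 0.1101, 0.147]
eef_rot: [-119.8, 89.9, -111.5]
contact_force: [-0.9, -0.3, -1.5]
gripper_width: 0.0138
```

Request:
send_rows:
  plan:
    - [[-0.1,0,0],[0,0,0]]
    - [[-0.3,0,0],[0,0,0]]
    - [[-0.6,0,0],[0,0,0]]
    - [[-0.8,0,0],[0,0,0]]
    - [[-0.8,0,0],[0,0,0]]

```text
time_s: 19.35
tcp_pos: [0.4927, 0.1113, 0.272]
eef_rot: [1.4, 89.6, 9.7]
contact_force: [-0.1, -0.1, -2.3]
gripper_width: 0.0136
```

Run:
```python
from h import *
plan([(.54,.02,.25,98.5),(.585,-.09,.22,98.5),(.6126,-.18,.15,98.57)])
w=r.capture("wrist");save(w,"w7.png",(100,420,60,300),2.4)
np.savez("w7.npz",mtx=w["mtx"],pose=w["pose"])
```

```text
now [0.4927 0.1113 0.272 ] yaw 98.37 F [-0.1 -0.1 -2.3] M [ 0.09 -0.2  -0.07] w 0.0136 t 19.35 q [  35.2    3.1  -18.3    0.2  -68.3 -116.9]
shift [0.148, -0.648, 0.223] turn [-0.003, 0.009, -0.0]
shift [0.2, -0.77, 0.188] turn [0.0, 0.0, 0.0]
shift [0.467, -0.621, 0.093] turn [-0.002, 0.0, 0.0]
```

View pics/w7.png

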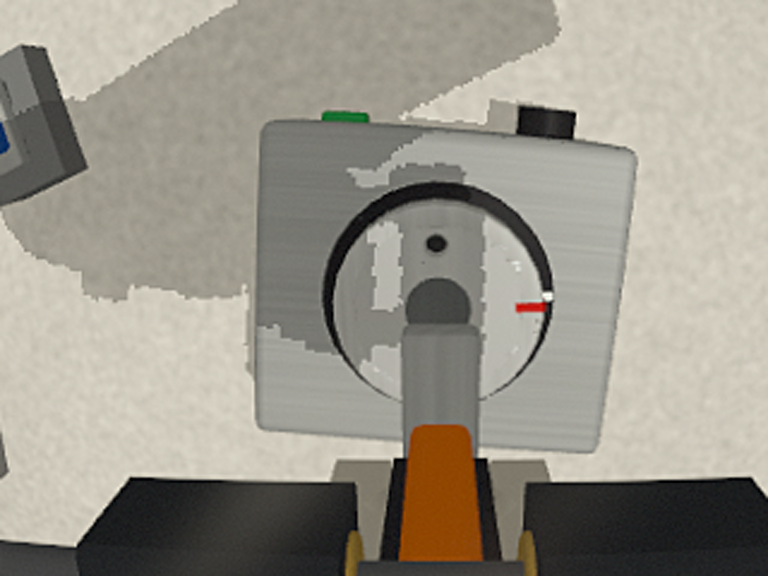

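Run:
```python
from h import *
w=dict(np.load("w7.npz"))
f=lambda u,v,z:fish(w,[[100+(u+.5)/2.4-.5,60+(v+.5)/2.4-.5]],z)[0]
k=[f(406,310,.092),f(471,310,.092)];c0=(k[0]+k[1])/2
h=f(437,243,.092);re=f(545,307,.092);ri=f(516,307.5,.092);wh=f(548,297,.072);w92=f(548,297,.092)
A=lambda a,b:round(float(np.degrees(np.arctan2(*(a-b)[1::-1]))),1)
# centre: ring face edges left/right, widest
e=(f(332,300,.092)+f(551,300,.092))/2
b=(f(322,300,.072)+f(555,300,.072))/2
print("centres",c0.round(4),e.round(4),b.round(4),"hole",h.round(4))
u=(h-e);hd=np.degrees(np.arctan2(u[1],u[0]))
print("red line dir",A(re,ri))
for c in (np.array([.4887,.1103,0]),np.array([.4895,.110,0]),np.r_[h[:2]+.027*np.array([np.cos(np.radians(8.5)),np.sin(np.radians(8.5))]),0],np.r_[e[:2],0]):
  print(c[:2].round(4),"hole",A(h,c),"red",A(re,c),A(ri,c),"white72",A(wh,c),"white92",A(w92,c),"r",np.linalg.norm((h-c)[:2]).round(4),np.linalg.norm((wh-c)[:2]).round(4))
```

```text
centres [0.4896 0.11   0.092 ] [0.4849 0.1106 0.092 ] [0.4898 0.11   0.072 ] hole [0.4614 0.1052 0.092 ]
red line dir 99.7
[0.4887 0.1103] hole -169.5 red 99.2 99.0 white72 98.7 white92 104.6 r 0.0277 0.0486
[0.4895 0.11  ] hole -170.4 red 100.2 100.3 white72 99.6 white92 105.5 r 0.0285 0.049
[0.4881 0.1092] hole -171.5 red 98.3 97.8 white72 97.9 white92 103.6 r 0.027 0.0495
[0.4849 0.1106] hole -167.1 red 94.4 92.3 white72 94.3 white92 100.1 r 0.0241 0.0478
```

At (548,297) and (530,308), the white and red marks agree within about 0.6° once parallax is taken out, so the ring is home. Next the spanner goes back to its stand.

Request:
send_rows:
  plan:
    - [[0.03,-0.16,0.05],[0,0,0]]
    - [[0.07,-0.32,0.11],[0,0.009,0]]
    - [[0.1,-0.5,0.17],[0,0.009,0]]
    - [[0.15,-0.65,0.22],[0,0.009,0]]
    - [[0.15,-0.65,0.22],[0,0.009,0]]

```text
time_s: 19.9
tcp_pos: [0.5377, 0.0171, 0.2441]
eef_rot: [-173.3, 89.5, -165.1]
contact_force: [-0.4, 0.0, -3.4]
gripper_width: 0.0138
```

Request:
send_rows:
  plan:
    - [[0.05,-0.2,0.05],[0,0,0]]
    - [[0.1,-0.4,0.1],[0,0,0]]
    - [[0.15,-0.6,0.15],[0,0,0]]
    - [[0.2,-0.77,0.19],[0,0,0]]
    - [[0.2,-0.77,0.19],[0,0,0]]

```text
time_s: 20.4
tcp_pos: [0.5815, -0.0953, 0.2112]
eef_rot: [-175.9, 89.3, -167.9]
contact_force: [-0.5, 0.6, -1.9]
gripper_width: 0.0141
```

Request:
send_rows:
  plan:
    - [[0.1,-0.2,0.03],[0,0,0]]
    - [[0.2,-0.4,0.06],[0,0,0]]
    - [[0.3,-0.62,0.09],[0,0,0]]
    - [[0.45,-0.62,0.09],[0,0,0]]
    - [[0.45,-0.62,0.09],[0,0,0]]

```text
time_s: 20.9
tcp_pos: [0.6043, -0.1855, 0.1394]
eef_rot: [176.1, 88.9, -175.9]
contact_force: [-0.6, -0.1, -2.9]
gripper_width: 0.0136
```

Run:
```python
from h import *
plan([(.6126,-.18,.098,98.5),(.6126,-.18,.072,98.5)])
```

```text
now [ 0.6043 -0.1855  0.1394] yaw 97.92 F [-0.6 -0.1 -2.9] M [ 0.1  -0.07 -0.02] w 0.0136 t 20.9 q [  0.6  21.9 -12.    0.1 -57.2 -82.8]
shift [0.275, 0.028, 0.065] turn [-0.013, -0.025, -0.002]
shift [0.173, 0.0, 0.0] turn [0.0, 0.0, 0.0]
```

Request:
send_rows:
  plan:
    - [[0.05,0.028,0.065],[-0.013,-0.025,0]]
    - [[0.12,0.028,0.065],[-0.013,-0.025,0]]
    - [[0.2,0.028,0.065],[-0.013,-0.025,0]]
    - [[0.275,0.028,0.065],[-0.013,-0.025,0]]
    - [[0.275,0.028,0.065],[-0.013,-0.025,0]]

```text
time_s: 21.4
tcp_pos: [0.6111, -0.1796, 0.0961]
eef_rot: [146.7, 89.8, 155.2]
contact_force: [0.0, 0.5, -1.4]
gripper_width: 0.014
```

Run:
```python
from h import *
plan([(.6126,-.18,.083,98.5)])
```

```text
now [ 0.6111 -0.1796  0.0961] yaw 98.5 F [ 0.   0.5 -1.4] M [-0.   -0.11  0.03] w 0.014 t 21.4 q [  1.1  24.4 -14.5  -0.1 -51.3 -82.5]
shift [0.087, -0.004, 0.01] turn [0.0, -0.004, -0.003]
```

Enter the wells (contact of tips with the top would come at TCP 0.0796).

Request:
send_rows:
  plan:
    - [[0.02,-0.004,0.01],[0,-0.004,-0.003]]
    - [[0.05,-0.004,0.01],[0,-0.004,-0.003]]
    - [[0.09,-0.004,0.01],[0,-0.004,-0.003]]
    - [[0.115,-0.004,0.01],[0,-0.004,-0.003]]
    - [[0.13,-0.004,0.01],[0,-0.004,-0.003]]

```text
time_s: 21.9
tcp_pos: [0.6124, -0.18, 0.0761]
eef_rot: [177.9, 90.0, -173.6]
contact_force: [-0.1, -0.1, -2.2]
gripper_width: 0.0136
```

Run:
```python
from h import *
plan([(.6126,-.18,.0702,98.5)])
```

```text
now [ 0.6124 -0.18    0.0761] yaw 98.49 F [-0.1 -0.1 -2.2] M [ 0.04 -0.16 -0.02] w 0.0136 t 21.9 q [  1.1  25.7 -15.6   0.  -48.8 -82.6]
shift [0.039, 0.0, 0.001] turn [-0.0, -0.001, -0.0]
```

The prongs are 3.5 mm into the wells without contact, so I'll go on down.

Request:
send_rows:
  plan:
    - [[0.01,0,0],[0,0,0]]
    - [[0.02,0,0],[0,0,0]]
    - [[0.03,0,0],[0,0,0]]
    - [[0.039,0,0],[0,0,0]]
    - [[0.043,0,0],[0,0,0]]

```text
time_s: 22.4
tcp_pos: [0.6124, -0.18, 0.0696]
eef_rot: [178.4, 89.9, -173.1]
contact_force: [-1.6, -0.6, 2.1]
gripper_width: 0.0137
```

Run:
```python
from h import *
plan([])
```

```text
now [ 0.6124 -0.18    0.0696] yaw 98.49 F [-1.6 -0.6  2.1] M [0.11 0.16 0.06] w 0.0137 t 22.4 q [  1.1  26.1 -15.9   0.  -48.  -82.6]
```

It is resting on the stand. I'll open and withdraw straight up.

Request:
send_rows:
  plan:
    - [[0,0,0],[0,0,0]]
    - [[0,0,0],[0,0,0]]
    - [[0,0,0],[0,0,0]]
    - [[0,0,0],[0,0,0]]
    - [[0,0,0],[0,0,0]]
  jaw: 0.8

```text
time_s: 22.9
tcp_pos: [0.6125, -0.18, 0.0697]
eef_rot: [-177.7, 90.0, -169.2]
contact_force: [-0.2, 0.3, 0.5]
gripper_width: 0.0482
```

Request:
send_rows:
  plan:
    - [[0,0,0],[0,0,0]]
    - [[0,0,0],[0,0,0]]
    - [[0,0,0],[0,0,0]]
    - [[0,0,0],[0,0,0]]
    - [[0,0,0],[0,0,0]]

```text
time_s: 23.4
tcp_pos: [0.6125, -0.18, 0.0697]
eef_rot: [-178.9, 90.0, -170.4]
contact_force: [0.2, 0.5, 0.4]
gripper_width: 0.0788
```

Request:
send_rows:
  plan:
    - [[-0.05,0,0],[0,0,0]]
    - [[-0.15,0,0],[0,0,0]]
    - [[-0.3,0,0],[0,0,0]]
    - [[-0.5,0,0],[0,0,0]]
    - [[-0.7,0,0],[0,0,0]]

```text
time_s: 23.9
tcp_pos: [0.6124, -0.1801, 0.1762]
eef_rot: [-173.1, 89.9, -164.6]
contact_force: [0.6, -0.9, 0.9]
gripper_width: 0.079
```

Request:
send_rows:
  plan:
    - [[-0.1,0,0],[0,0,0]]
    - [[-0.2,0,0],[0,0,0]]
    - [[-0.4,0,0],[0,0,0]]
    - [[-0.4,0,0],[0,0,0]]
    - [[-0.4,0,0],[0,0,0]]

```text
time_s: 24.4
tcp_pos: [0.6127, -0.18, 0.2376]
eef_rot: [-14.5, 89.9, -6.0]
contact_force: [0.4, -0.4, -0.7]
gripper_width: 0.0789
```

Run:
```python
from h import *
plan([])
w=r.capture("wrist");save(w,"w8.png",k=1.4)
W=fishcloud(w);c=w["color"].astype(int)
o=(c[...,0]>c[...,2]+60)&(c[...,1]>40)&(np.hypot(W[...,0]-.612,W[...,1]+.178)<.05)&(W[...,2]<.13)&(W[...,2]>.045)
t=o&(W[...,2]>.1);print(t.sum(),W[t].mean(0),W[t][:,2].max(),cv2.minAreaRect(W[t][:,:2].astype(np.float32)*1000))
```

```text
now [ 0.6127 -0.18    0.2376] yaw 98.5 F [ 0.4 -0.4 -0.7] M [ 0.07 -0.13 -0.01] w 0.0789 t 24.4 q [  1.1  17.4  -5.    0.  -67.6 -82.6]
531 [ 0.6110046  -0.18007861  0.10342423] 0.1052907541452967 ((611.5408935546875, -180.06967163085938), (30.9709529876709, 13.42251968383789), 8.942533493041992)
```

View pics/w8.png

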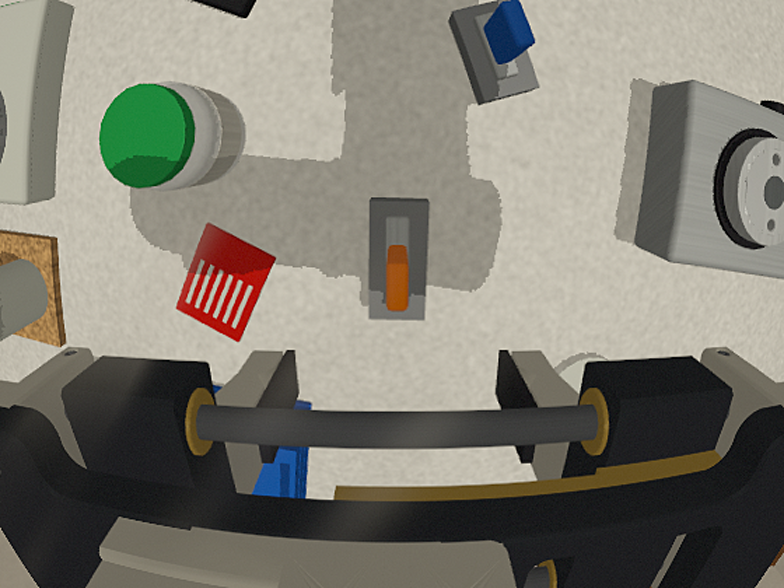

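The spanner stands upright in its stand at (397,280), its top at 104 mm within 1 mm of where it began. The bystanders in view are untouched and the gripper is clear, so I'm handing in.

Run:
```python
from h import *
print(r.close_job())
```

```text
the job is handed in; nothing more can be done
None
```

The ring is home, the orange spanner is back upright in its own stand, and the job was handed in at about 24.4 s of the 72 s allowed.

- **Seating:** Both prongs went fully home. The crossbar met the ring's face at TCP height 0.1315 m, against 0.1316 m expected, with a press of about 9 N.
- **Turning:** The ring went clockwise by about 59°, at roughly 0.25 Nm. The moment jumped to 0.74 Nm at the stop, and I went no further. I then backed off within the play and lifted out.
- **Ring check:** In a wrist picture taken after lifting out, the red and white marks agree within about 0.6° after correcting for parallax. One rough estimate of the ring centre gave different angles, but the marks agreed there too at the ring's edge.
- **Spanner check:** After release, the handle top is at 104 mm and within 1 mm of where it began. The gripper is clear, about 0.13 m above it.
- **Surroundings:** The things in view of the last picture looked unmoved. The weighing dish, pill bottle and spare ring were not re-checked at the end; the arm never worked near them.

I first computed the white mark at the wrong height, which put home about 5° too early. I corrected this during the turn, and the stop was found by feel in any case.

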